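Lay the sanding block down and shut the sliding hatch of its case

ROBOT

A 7-joint arm with a two-finger parallel gripper is mounted at the origin on a cart in front of the work surface, level with it; the furniture and walls round the work are solid. World frame = base frame: x ahead of the robot, y to its left, z up, the work surface at z = 0. Lengths are in m, angles in rad, forces in N, time in s.
With the tool pointing down it reaches from about 0.4 to 0.85 m from the base axis. Payload 4.4 kg.
Tool frame: the origin (TCP) lies between the finger pads; the fingertips stand 22 mm ahead of it and the grasp point (between the pads) lies 3 mm ahead of it (robot.tip_reach is the distance from the TCP to the fingertips, in m); z points along the fingers, y is the line along which they close (so a half turn about z gives the same grasp; the last joint's range is limited). The gripper opens to 94 mm and grips with 3 to 60 N. Pads are 16 mm wide; open, the fingers measure 119 mm over their backs; the gripper's body (75 mm by 177 mm) begins 78 mm behind the grasp point.
Start: joints at [-1.215, 0.628, 0.038, 1.517, -0.027, 0.996, -0.02], TCP at [0.266, 0.593, 0.227] pointing down, gripper open.
Joint ranges: [-3.06, 3.06], [-0.37, 2.12], [-1.25, 1.32], [0.18, 2.47], [-1.1, 4.24], [0.23, 1.98], [-2.94, 2.94]. Speed limits (rad/s): [2.57, 2.57, 3.14, 3.14, 3.14, 3.14, 3.14].

INTERFACE

Orientations are given as a unit quaternion [x, y, z, w].
In Python, from workcell import robot, cams, sign_off gives the robot as it stands.
- The arm moves only by the tool play_rows, never from a script. Its argument "commands" is text: rows parted by semicolons, each of 7 numbers parted by spaces: the turn, a rotation vector about the world's x, y, z in degrees, then the shift along the world's x, y, z in mm, then the closure, from 0 (fully open) to 1 (shut). In form: wx wy wz tx ty tz claw; .... A call has 1 to 5 rows; each row shifts and turns the commanded pose from where the row before left it; what a row does not reach is not made up. A row lasts 1/10 s, in which the tool goes at most 50 mm and 8.59 degrees, less where a joint would pass 70% of its speed; a pose out of reach is approached as far as the arm can. A call with a gripper value outside its range is refused whole. The fingers move at their own pace and stop on an object; "force" is the grip in N (left out, the last holds). Time passes only in rows, so rows that do not move let the fingers close. It gives the time, the measured TCP pose, the force, the opening and the grip force at its end, in the units of the state.
- robot.get_state(): the state, without advancing time (a new reading comes with each control period).
- cams.get_image(name): name is "scene" or "side" or "wrist"; returns a dict with "pixels" (480x640x3 uint8, blue, green, red), "depth" (480x640 float32, m along the optical axis (not along the pixel's ray), 0 where there is no reading), "mtx" (3x3 intrinsics, pixels), "rvec" (rotation vector, rad) and "tvec" (3), from world to camera coordinates, as OpenCV has them; the wrist camera has in their place "hand_eye" (4x4, takes a point from camera to tool coordinates, whose origin is the TCP and whose axes are the flange's). Camera axes: x right, y down, z forward; pixel columns grow to the right and rows downward; lengths in m; the calibration is good to about 2 mm. The wrist camera is an equidistant fisheye: a pixel r from the principal point sees the ray r / f radians off the axis. A picture is of the moment at which its call begins: read the wrist's pose just before it.
- sign_off(): hands the job in; it is judged then, once.
The state is a dict: "time": time; "joint_positions": joint angles; "joint_velocities": joint speeds; "effort": joint torques, N m; "tcp_pos": TCP position; "eef_rot": TCP orientation; "force": force on the tool from outside, world axes, zero at the start; "wrist_torque": the same for the moment, N m; "opening": finger opening in m; "finger_force": force on a finger pad.
Only numpy, scipy, OpenCV 4.12 (cv2) and the standard library are available. Lean on these libraries where they do the work, as an engineer would, in place of code of your own. Each camera call takes 0.05 s, during which the arm holds its last target. There are 200 camera calls.

TASK

The sanding block stands on end in the open part of the wooden case and sticks out of the top. With the hatch still open, tip the block over so that it lies flat on the floor of the case, then gently slide the hatch along its track, without slamming it, until it is fully shut against the end frame. Leave the things lying beside the case where they are.

Things in the scene. Friction and masses are not known exactly. Their poses are not given: they have to be found in the camera images.
- case: long low wooden case fixed to the bench, 180 (x) x 430 (y) x 84 mm; origin: centre of its underside; y along its length, z up. Floor at z = 8 mm, inside width 160 mm (140 mm between the metal track lips on top of the long sides). A fixed deck covers the half y > 0, top at z = 66 mm, free inside beneath it; the half y < 0 is open on top when the hatch is open
- end_frame (a point): middle of the top of the case's -y end wall, 84 mm above the bench: the end frame that the hatch shuts against (wall 12 mm thick in y; its inner face, which the hatch meets, is 6 mm to the +y side of this point). Axes as the case's. The +y end wall is alike
- hatch (a joint): sliding hatch of the case, in m: 0 = shut against the end frame at -y, grows as it slides towards the case's +y over the deck, 0.204 = fully open. Stays where it is left; it takes about 3 N to slide
- hatch_handle (a point): centre of the top of the dark wooden cleat on the hatch, 104 mm above the bench. Axes as the case's; moves with the hatch. The cleat is 90 (x) x 18 (y) mm and stands 28 mm above the hatch, a plywood board 156 (x) x 208 (y) x 8 mm whose top is 76 mm above the bench; the cleat lies 30 mm to the -y side of the board's middle
- block_center (a point): centre of the loose sanding block, 68 x 112 x 26 mm, 0.1 kg. It starts standing on its 68 x 26 mm end on the case floor by the end frame, top 118 mm above the bench, width across the case (within 7 degrees); the free floor is on its +y side (case axes). Own axes: x 68 mm, y 112 mm (up at the start), z 26 mm (away from the free floor). Lying flat, centre 20 mm above the bench
- masking_tape: bystander: roll of masking tape lying on the bench behind the case, 100 mm across, 25 mm high; origin at the centre of its underside
- tape_measure: bystander: tape measure lying on the bench behind the case, 68 x 80 x 38 mm; origin at the centre of its underside
- marker: bystander: white and blue marker pen lying on the bench in front of the case, 17 x 135 x 16 mm; origin at the centre of its underside
Not all that is in view belongs to the job. What is shaped like the part that bears block_center but turquoise is not meant.

How it is judged:
By the outcome, as a careful person would: the job done as asked, in the order asked, and still so for the second after the job is handed in, with the robot touching nothing.
It also fails if it takes over 43 s, if anything falls off the work surface, if the arm or the gripper's body presses on something with over 40 N, if the wrist force passes 120 N, or if a joint passes its speed limit or range.

## Working session

There is one attempt and no reset: what is moved stays moved. The work goes in short steps, Python scripts to look and compute and a tool call to move; the robot and the scene stay as the last step left them, time stands still between calls to the robot, and variables do not carry over. Pictures are saved under pics/ and viewed, at most 10 in all, crops included, and the job is handed in when it is done.

Besides the shell and the picture viewer there is one more tool, called after ">>>" as name(argument=value, ...) on one line, values as JSON. play_rows: Moves the arm, as the interface text tells. Its arguments: {"type":"object","properties":{"commands":{"type":"string"},"force":{"type":"number"}},"required":["commands"]}

```bash
mkdir -p pics; cat > h.py <<'E'
import numpy as np,cv2
from workcell import robot,cams
def cloud(n):
    im=cams.get_image(n);d=im['depth'];v,u=np.mgrid[:480,:640];K=im['mtx']
    p=np.stack([(u-K[0,2])/K[0,0]*d,(v-K[1,2])/K[1,1]*d,d],-1)
    R=cv2.Rodrigues(np.array(im['rvec'],float))[0]
    return im['pixels'],(p-np.ravel(im['tvec']))@R, d
E
python3 - <<'E'
from h import *
for n in('scene','side'):
    px,P,d=cloud(n); np.savez(n,px=px,P=P,d=d); cv2.imwrite(f'pics/{n}.png',px)
print(robot.get_state())
E
```

```text
{'time': 0.1, 'joint_positions': array([-1.21479555,  0.6292196 ,  0.03842362,  1.51824446, -0.02701332,
        0.99628427, -0.02001275]), 'joint_velocities': array([-0.00086976, -0.00429179,  0.00037973, -0.00403804,  0.00043457,
       -0.00161354,  0.00131477]), 'effort': array([ 3.46835470e-03, -5.50794554e+01,  1.14739615e+00, -1.87113941e+01,
       -5.22163126e-02,  1.92573090e-02,  4.89287015e-05]), 'tcp_pos': array([0.26584589, 0.59255207, 0.22667523]), 'eef_rot': array([ 2.09341508e-01,  9.77842248e-01, -8.00248282e-04, -1.76253333e-04]), 'force': array([-0.54550855,  0.17111272,  0.59363587]), 'wrist_torque': array([ 0.00436201,  0.00882136, -0.00735987]), 'finger_force': 0.0, 'opening': 0.09388390721284172}
```

View pics/scene.png

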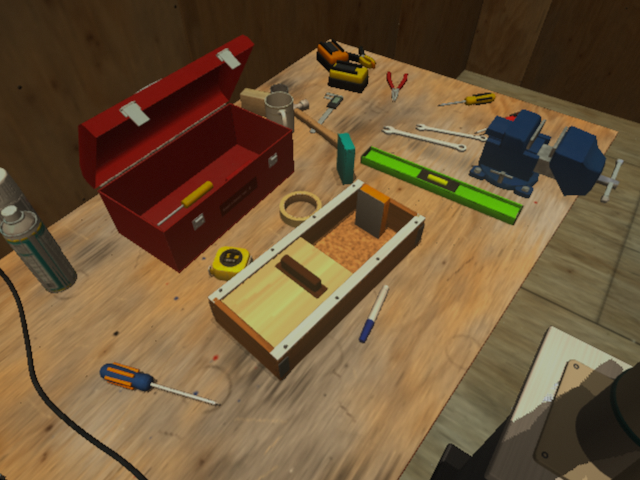

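View pics/side.png

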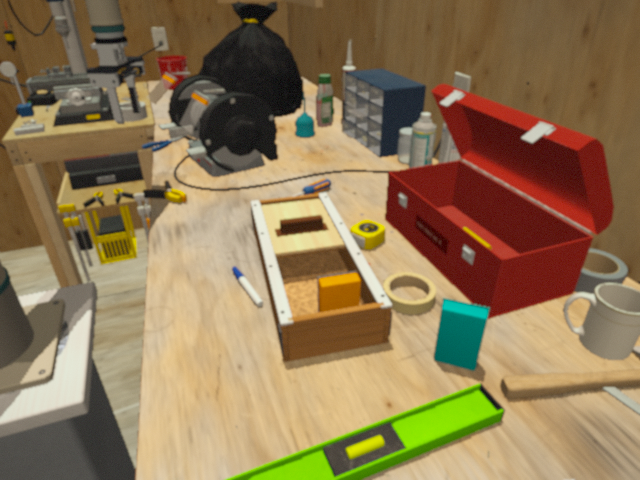

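The case is at the centre of both views. In scene, the cleat is at (302,273) and the orange/grey block at (373,210); in side, the block is at (339,292). The turquoise decoy stands outside the case.

```bash
python3 - <<'E'
from h import *
for n in('scene','side'):
    z=np.load(n+'.npz');px,P,d=z['px'],z['P'],z['d'];hsv=cv2.cvtColor(px,cv2.COLOR_BGR2HSV);H,S,V=[hsv[...,i].astype(int) for i in range(3)]
    Z=P[...,2];ok=d>0
    box=(P[...,0]>.35)&(P[...,0]<.9)&(abs(P[...,1])<.6)
    lip=ok&box&(S<60)&(V>120)&(abs(Z-.084)<.008)
    m=cv2.morphologyEx(lip.astype('u1'),cv2.MORPH_OPEN,np.ones((3,3)))
    k,l,st,_=cv2.connectedComponentsWithStats(m)
    for i in range(1,k):
        if st[i,4]>80:
            q=P[l==i];r=cv2.minAreaRect(q[:,:2].astype('f4')*1000);print(n,'lip',st[i],np.round(cv2.boxPoints(r)).tolist(),np.median(q[:,2]))
    for name,u0,m in(('blocktop',0,ok&box&(abs(Z-.116)<.006)&(H<25)&(S>150)),('cleattop',0,ok&box&(abs(Z-.104)<.004)&(V<130)),('blockany',0,ok&box&(Z>.09)&(Z<.13)&(H<22)&(S>180)&(V>150))):
        k,l,st,_=cv2.connectedComponentsWithStats(m.astype('u1'))
        for i in range(1,k):
            if st[i,4]>25:
                q=P[l==i];r=cv2.minAreaRect(q[:,:2].astype('f4')*1000);print(n,name,st[i],np.round(r[0]),np.round(r[1]),r[2],np.round(cv2.boxPoints(r)).tolist(),q[:,2].min(),q[:,2].max())
E
```

```text
scene lip [ 209  180  153  120 1402] [[608.0, -213.0], [628.0, -215.0], [678.0, 209.0], [658.0, 211.0]] 0.08495932372269603
scene lip [ 272  216  152  143 1843] [[449.0, -197.0], [469.0, -200.0], [520.0, 227.0], [500.0, 230.0]] 0.0850199982343644
scene blocktop [266 122  22  12  78] [ 867. -227.] [64.  6.] 0.473524272441864 [[835.0, -224.0], [835.0, -230.0], [899.0, -230.0], [899.0, -224.0]] 0.11011405981203025 0.12196057832723176
scene blocktop [137 134 155 106 719] [823. -22.] [406.  77.] 79.23994445800781 [[747.0, -214.0], [823.0, -229.0], [899.0, 170.0], [823.0, 185.0]] 0.11000266425217291 0.1219946365258404
scene blocktop [360 184  30  21 253] [ 558. -165.] [26. 66.] 82.50252532958984 [[524.0, -174.0], [589.0, -183.0], [592.0, -157.0], [527.0, -148.0]] 0.11020883695817728 0.12182744970969807
scene cleattop [266 127  17   9  40] [ 874. -226.] [ 5. 51.] 89.4141845703125 [[848.0, -228.0], [900.0, -229.0], [900.0, -224.0], [848.0, -224.0]] 0.10005607807607007 0.1078957653177584
scene cleattop [484 132  42  23 145] [ 404. -502.] [ 34. 106.] 81.84895324707031 [[349.0, -512.0], [454.0,
[... 2205 characters left out ...]
6] [823. -42.] [ 76. 398.] 10.97564697265625 [[748.0, 146.0], [824.0, -245.0], [898.0, -230.0], [823.0, 161.0]] 0.10000359582519201 0.10797857639011278
side cleattop [281 217  41   7 129] [571.  67.] [10. 83.] 83.44737243652344 [[530.0, 66.0], [612.0, 57.0], [613.0, 67.0], [531.0, 77.0]] 0.10004658641603184 0.10585958499182963
side cleattop [441 310  45  14 149] [ 699. -300.] [ 5. 63.] 47.49867630004883 [[674.0, -281.0], [720.0, -324.0], [724.0, -320.0], [677.0, -277.0]] 0.10000800407941467 0.10715543473547542
side blockany [319 273  42  27 801] [ 559. -167.] [28. 66.] 82.63552856445312 [[524.0, -177.0], [590.0, -185.0], [593.0, -158.0], [527.0, -149.0]] 0.09011581367831617 0.119982276341649
```

>>> play_rows(commands="0 0 5.8 16 -44 0 1;0 0 5.8 16 -44 0 1;0 0 5.8 16 -44 0 1;0 0 0 16 -44 0 1;0 0 0 16 -44 0 1", force=15)

```text
time: 0.6
tcp_pos: [0.3464, 0.371, 0.2272]
eef_rot: [0.059, 0.998, -0.0, -0.0]
force: [1.5, 0.1, -0.4]
opening: 0.0576
finger_force: 0.0
```

>>> play_rows(commands="0 0 0 16 -44 0 1;0 0 0 16 -44 0 1;0 0 0 16 -44 0 1;0 0 0 16 -44 0 1;0 0 0 16 -44 0 1")

```text
time: 1.1
tcp_pos: [0.4263, 0.1512, 0.2275]
eef_rot: [0.059, 0.998, -0.0, -0.0]
force: [1.3, 0.4, -0.0]
opening: 0.0173
finger_force: 0.0
```

>>> play_rows(commands="0 0 0 16 -44 0 1;0 0 0 16 -44 0 1;0 0 0 16 -44 0 1;0 0 0 16 -44 0 1;0 0 0 16 -44 0 1")

```text
time: 1.6
tcp_pos: [0.5062, -0.0688, 0.2273]
eef_rot: [0.059, 0.998, 0.0, -0.0]
force: [1.2, 0.9, 0.8]
opening: 0.0002
finger_force: 0.0
```

>>> play_rows(commands="0 0 0 16 -44 0 1;0 0 0 16 -44 0 1;0 0 0 16 -44 0 1;0 0 0 0 0 0 1;0 0 0 0 0 0 1")

```text
time: 2.1
tcp_pos: [0.5535, -0.1998, 0.2267]
eef_rot: [0.06, 0.998, 0.0, -0.001]
force: [-0.1, 1.2, 0.5]
opening: 0.0006
finger_force: 0.0
```

```bash
python3 - <<'E'
from h import *
s=robot.get_state();print(s['time'],s['tcp_pos'],s['eef_rot'],s['force'],s['opening'])
im=cams.get_image('side');cv2.imwrite('pics/s2.png',im['pixels'])
E
```

```text
2.1 [ 0.55349124 -0.19976489  0.22667866] [ 6.02582796e-02  9.98182492e-01  2.58474999e-04 -7.65115107e-04] [-0.13044598  1.1655987   0.53290213] 0.0006129661287424966
```

View pics/s2.png

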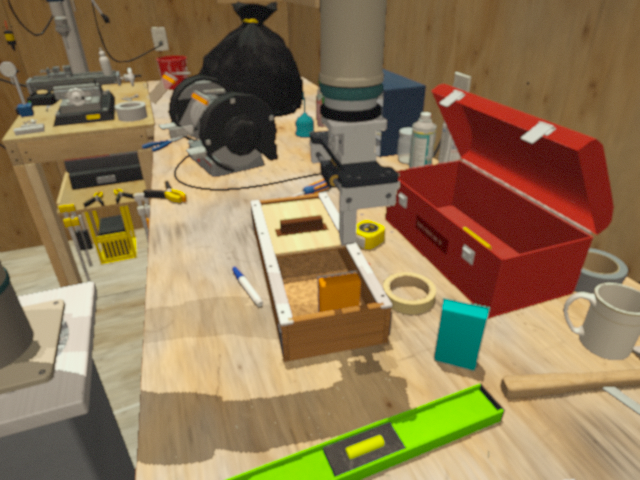

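The fingers are above and behind the block (tips near (350,240)), and the block still stands at (339,292). Next I descend behind it and push slowly.

>>> play_rows(commands="0 0 0 0 0 -36 1;0 0 0 0 0 -36 1;0 0 0 0 0 -30 1;0 0 0 0 0 -6 1;0 0 0 0 0 0 1")

```text
time: 2.65
tcp_pos: [0.5536, -0.1971, 0.1191]
eef_rot: [0.058, 0.998, 0.001, -0.001]
force: [0.2, 0.2, 0.5]
opening: 0.0003
finger_force: 0.0
```

>>> play_rows(commands="0 0 0 0.6 5 0 1;0 0 0 0.6 5 0 1;0 0 0 0.6 5 0 1;0 0 0 0.6 5 0 1;0 0 0 0.6 5 0 1")

```text
time: 3.15
tcp_pos: [0.5574, -0.1734, 0.12]
eef_rot: [0.059, 0.998, -0.0, 0.0]
force: [0.0, -0.7, -0.1]
opening: 0.0005
finger_force: 0.0
```

```bash
python3 - <<'E'
from h import *
im=cams.get_image('side');cv2.imwrite('pics/s3.png',cv2.resize(im['pixels'][150:370,220:440],None,fx=2,fy=2))
E
```

```text
(no output)
```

View pics/s3.png

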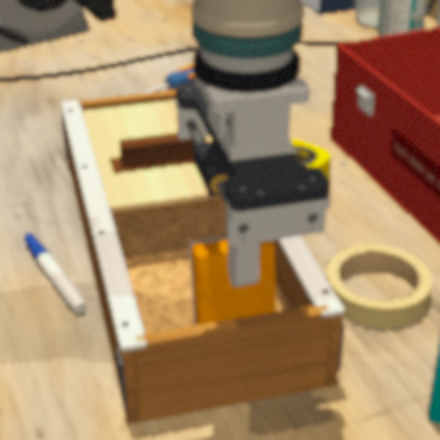

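The finger (245,265 in the crop) is against the block's back, roughly centred. I keep pushing.

>>> play_rows(commands="0 0 0 0.6 5 0 1;0 0 0 0.6 5 0 1;0 0 0 0.6 5 0 1;0 0 0 0.6 5 0 1;0 0 0 0.6 5 0 1")

```text
time: 3.7
tcp_pos: [0.5601, -0.1484, 0.1194]
eef_rot: [0.059, 0.998, 0.0, -0.0]
force: [-0.0, 0.2, -0.4]
opening: 0.0006
finger_force: 0.0
```

```bash
python3 - <<'E'
from h import *
px,P,d=cloud('side');cv2.imwrite('pics/s4.png',cv2.resize(px[150:370,220:440],None,fx=2,fy=2))
E
```

```text
(no output)
```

View pics/s4.png

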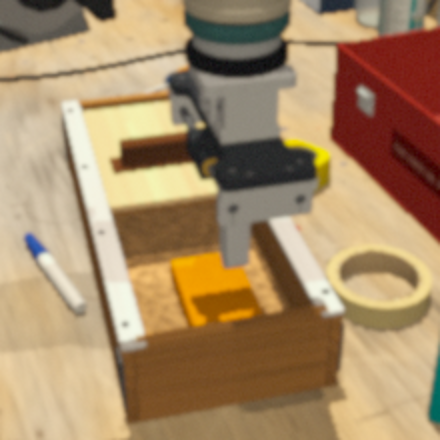

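The block has tipped over and lies on the floor at crop (215,290). Now I rise, open and go over the cleat.

>>> play_rows(commands="0 0 0 0 0 40 1;0 0 0 0 0 40 0.6;0 0 0 2 40 0 0.4;0 0 0 2 45 0 0.4;0 0 0 2 45 0 0.4")

```text
time: 4.25
tcp_pos: [0.5662, -0.0179, 0.2]
eef_rot: [0.06, 0.998, 0.0, 0.001]
force: [1.2, -0.8, -0.6]
opening: 0.0289
finger_force: 0.0
```

>>> play_rows(commands="0 0 0 2 45 0 0.4;0 0 0 2 45 0 0.4;0 0 0 0 0 0 0.4;0 0 0 0 0 0 0.4")

```text
time: 4.65
tcp_pos: [0.5699, 0.0724, 0.1994]
eef_rot: [0.057, 0.998, -0.0, -0.0]
force: [0.5, 0.0, -0.6]
opening: 0.0561
finger_force: 0.0
```

```bash
python3 - <<'E'
from h import *
s=robot.get_state();print(s['time'],s['tcp_pos'],s['opening'])
for n in('side','scene'):
    px,P,d=cloud(n);hsv=cv2.cvtColor(px,cv2.COLOR_BGR2HSV);Z=P[...,2]
    m=(d>0)&(abs(P[...,0]-.564)<.075)&(abs(P[...,1]+.1)<.11)&(hsv[...,1]>200)&(hsv[...,2]>150)&(Z<.07)
    q=P[m];print(n,len(q))
    if len(q)>20:print(cv2.minAreaRect(q[:,:2].astype('f4')*1000),np.percentile(q[:,2],[2,25,50,75,98]).round(4))
im=cams.get_image('wrist');cv2.imwrite('pics/w1.png',im['pixels'])
E
```

```text
4.65 [0.56989886 0.07241126 0.19938885] 0.056116488210692456
side 1178
((567.4702758789062, -91.90597534179688), (99.69517517089844, 66.14479064941406), 82.87327575683594) [0.0294 0.0327 0.0334 0.034  0.0354]
scene 584
((562.6885375976562, -122.96753692626953), (90.92131805419922, 65.1262435913086), 84.37550354003906) [0.0308 0.0332 0.034  0.0349 0.0367]
```

View pics/w1.png

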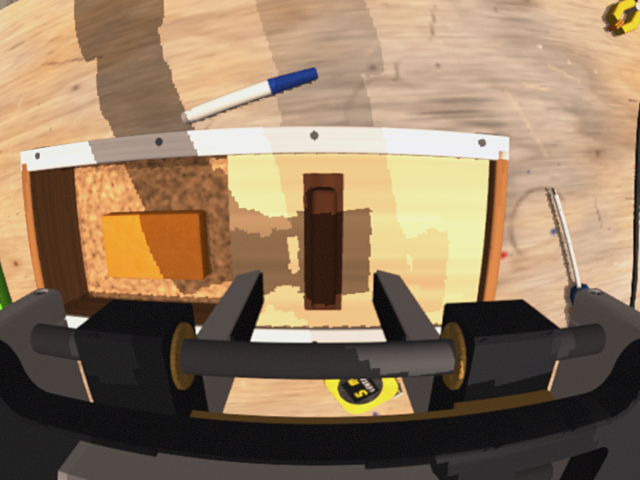

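The wrist view shows the block lying flat at (155,245) and the cleat centred between the fingers at (323,245); depth puts the block's top at about 34 mm. Next I descend and grip.

>>> play_rows(commands="0 0 0 0 0 -35 0.4;0 0 0 0 0 -35 0.4;0 0 0 0 0 -20 0.4;0 0 0 0 0 -3 0.4;0 0 0 0 0 0 0.4", force=15)

```text
time: 5.3
tcp_pos: [0.5702, 0.0696, 0.1064]
eef_rot: [0.06, 0.998, -0.0, -0.0]
force: [0.1, 0.4, 0.1]
opening: 0.0565
finger_force: 0.0
```

>>> play_rows(commands="0 0 0 0 0 0 0.9;0 0 0 0 0 0 0.9;0 0 0 0 0 0 0.9;0 0 0 0 0 0 0.9;0 0 0 0 0 0 0.9")

```text
time: 5.8
tcp_pos: [0.5704, 0.0715, 0.1069]
eef_rot: [0.059, 0.998, 0.0, 0.0]
force: [-0.6, 2.5, 1.5]
opening: 0.0197
finger_force: 1.2
```

>>> play_rows(commands="0 0 0 0 0 0 1;0 0 0 0 0 0 1;0 0 0 -0.4 -3 0 1;0 0 0 -0.7 -6 0 1;0 0 0 -0.7 -6 0 1")

```text
time: 6.3
tcp_pos: [0.5685, 0.0564, 0.1069]
eef_rot: [0.059, 0.998, 0.0, 0.0]
force: [-0.9, 3.0, 5.2]
opening: 0.0176
finger_force: 15.0
```

>>> play_rows(commands="0 0 0 -1 -8 0 1;0 0 0 -1 -8 0 1;0 0 0 -1 -8 0 1;0 0 0 -1 -8 0 1;0 0 0 -1 -8 0 1")

```text
time: 6.8
tcp_pos: [0.5636, 0.0161, 0.1069]
eef_rot: [0.059, 0.998, 0.0, 0.0]
force: [-0.5, 3.7, 5.4]
opening: 0.0178
finger_force: 15.0
```

>>> play_rows(commands="0 0 0 -1 -8 0 1;0 0 0 -1 -8 0 1;0 0 0 -1 -8 0 1;0 0 0 -1 -8 0 1;0 0 0 -1 -8 0 1")

```text
time: 7.3
tcp_pos: [0.5587, -0.024, 0.1069]
eef_rot: [0.059, 0.998, 0.0, 0.001]
force: [-0.2, 2.8, 5.0]
opening: 0.0178
finger_force: 15.0
```

>>> play_rows(commands="0 0 0 -1 -8 0 1;0 0 0 -1 -8 0 1;0 0 0 -1 -8 0 1;0 0 0 -1 -8 0 1;0 0 0 -1 -8 0 1")

```text
time: 7.8
tcp_pos: [0.5538, -0.0641, 0.1069]
eef_rot: [0.059, 0.998, 0.0, 0.001]
force: [1.7, 2.1, 5.3]
opening: 0.0178
finger_force: 15.0
```

>>> play_rows(commands="0 0 0 -1 -8 0 1;0 0 0 -1 -8 0 1;0 0 0 -1 -8 0 1;0 0 0 -0.7 -6 0 1;0 0 0 -0.6 -5 0 1")

```text
time: 8.3
tcp_pos: [0.5495, -0.0994, 0.1069]
eef_rot: [0.059, 0.998, 0.0, 0.001]
force: [0.6, 2.9, 5.0]
opening: 0.0179
finger_force: 15.0
```

>>> play_rows(commands="0 0 0 -0.5 -4 0 1;0 0 0 -0.3 -2 0 1;0 0 0 -0.3 -2 0 1;0 0 0 -0.2 -2 0 1;0 0 0 -0.2 -2 0 1")

```text
time: 8.8
tcp_pos: [0.5481, -0.1111, 0.1069]
eef_rot: [0.059, 0.998, 0.0, 0.001]
force: [1.2, 2.4, 5.6]
opening: 0.0182
finger_force: 15.0
```

>>> play_rows(commands="0 0 0 -0.2 -1.5 0 1;0 0 0 -0.2 -1.5 0 1;0 0 0 -0.2 -1.5 0 1;0 0 0 -0.2 -1.5 0 1")

```text
time: 9.2
tcp_pos: [0.5473, -0.1172, 0.1069]
eef_rot: [0.059, 0.998, 0.0, 0.001]
force: [1.0, 2.6, 5.4]
opening: 0.018
finger_force: 15.0
```

>>> play_rows(commands="0 0 0 -0.1 -1 0 1;0 0 0 -0.1 -1 0 1;0 0 0 -0.1 -1 0 1")

```text
time: 9.5
tcp_pos: [0.547, -0.1201, 0.1069]
eef_rot: [0.059, 0.998, 0.0, 0.001]
force: [0.6, 2.0, 5.5]
opening: 0.0181
finger_force: 15.0
```

>>> play_rows(commands="0 0 0 -0.1 -1 0 1;0 0 0 -0.1 -1 0 1;0 0 0 -0.1 -1 0 1")

```text
time: 9.8
tcp_pos: [0.5468, -0.1213, 0.1069]
eef_rot: [0.059, 0.998, 0.001, 0.001]
force: [0.9, 7.5, 6.4]
opening: 0.0179
finger_force: 15.0
```

>>> play_rows(commands="0 0 0 -0.1 -1 0 1;0 0 0 -0.1 -1 0 1;0 0 0 0 0 0 1")

```text
time: 10.1
tcp_pos: [0.5468, -0.1214, 0.1069]
eef_rot: [0.058, 0.998, 0.002, 0.001]
force: [1.4, 8.8, 5.5]
opening: 0.018
finger_force: 15.0
```

>>> play_rows(commands="0 0 0 0 0 0 0.5;0 0 0 0 0 0 0.5;0 0 0 0 0 0 0.5;0 0 0 0 0 0 0.5;0 0 0 0 0 0 0.5")

```text
time: 10.6
tcp_pos: [0.5455, -0.1256, 0.1063]
eef_rot: [0.059, 0.998, -0.0, -0.0]
force: [0.2, 1.2, 0.0]
opening: 0.0467
finger_force: 0.0
```

>>> play_rows(commands="0 0 0 0 0 20 0.5;0 0 0 0 0 40 0.5;0 0 0 0 0 40 0.5;0 0 0 -20 40 20 0.5;0 0 0 -20 40 0 0.5")

```text
time: 11.1
tcp_pos: [0.5077, -0.0455, 0.2294]
eef_rot: [0.061, 0.998, -0.0, 0.003]
force: [0.2, 1.2, 0.0]
opening: 0.0471
finger_force: 0.0
```

>>> play_rows(commands="0 0 0 -20 40 0 0.5;0 0 0 -20 40 0 0.5;0 0 0 -20 40 0 0.5;0 0 0 0 0 0 0.5;0 0 0 0 0 0 0.5")

```text
time: 11.6
tcp_pos: [0.4457, 0.0756, 0.2267]
eef_rot: [0.058, 0.998, -0.0, 0.0]
force: [1.0, -0.1, -0.4]
opening: 0.0468
finger_force: 0.0
```

```bash
python3 - <<'E'
from h import *
px,P,d=cloud('scene');Z=P[...,2]
m=(d>0)&(abs(Z-.104)<.004)&(px.max(-1)<130)&(abs(P[...,0]-.55)<.07)&(abs(P[...,1]+.1)<.12)
q=P[m];print(cv2.minAreaRect(q[:,:2].astype('f4')*1000))
cv2.imwrite('pics/e.png',cv2.resize(px[150:390,180:480],None,fx=2.5,fy=2.5))
E
```

```text
((0.0, 0.0), (0.0, 0.0), 0.0)
```

View pics/e.png

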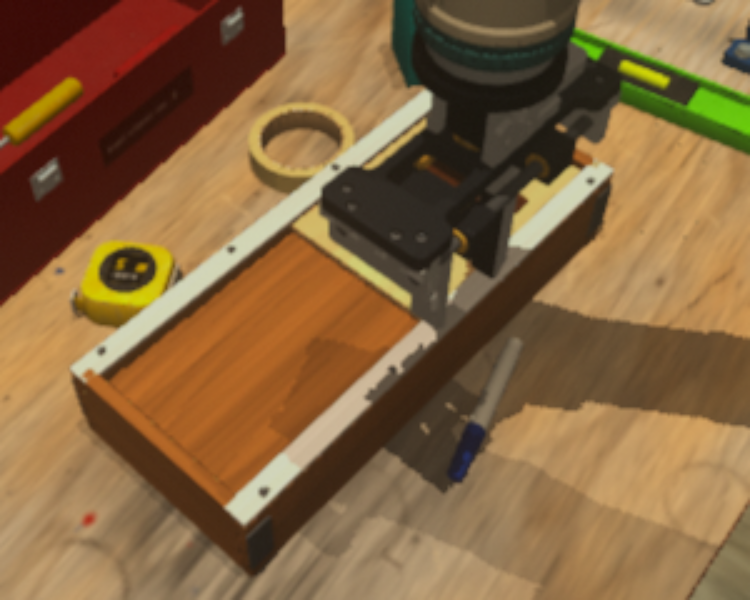

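The deck is now uncovered and the bystanders have not moved, but the gripper hides the end frame here, so I check it from the side.

```bash
python3 - <<'E'
from h import *
im=cams.get_image('side');cv2.imwrite('pics/e2.png',cv2.resize(im['pixels'][180:370,240:410],None,fx=3.1,fy=3.1,interpolation=cv2.INTER_CUBIC))
E
```

```text
(no output)
```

View pics/e2.png

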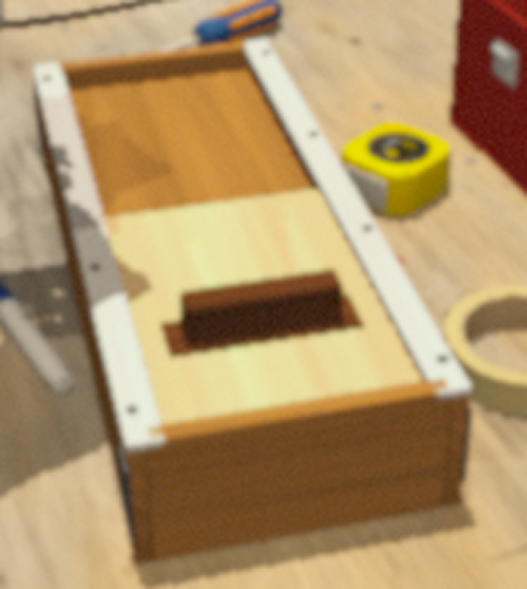

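The hatch sits against the end frame (edge at about (300,405)) with no gap, and the gripper is clear of it.

```bash
python3 -c "
from workcell import sign_off
print(sign_off())"
```

```text
the job is handed in; nothing more can be done
None
```

The block was tipped over and lies flat on the case floor, the hatch was slid gently shut against the end frame, the things beside the case look undisturbed in the final pictures, and the job is handed in at about 12 s.

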